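# Slide a glazed tile out over the end of the ledge

## Robot

A 6-joint arm with a two-finger parallel gripper is mounted at the origin on the work surface. World frame = base frame: x ahead of the robot, y to its left, z up, the work surface at z = 0. Lengths are in mm, angles in degrees, forces in N, time in s.
With the tool pointing down it reaches from about 300 to 850 mm from the base axis. Payload 4.2 kg.
Tool frame: the origin (TCP) lies on the centre line of the jaws, within the pads' length; the fingertips stand 14 mm ahead of it and the grasp point (between the pads) lies 5 mm behind it (env.finger_overhang is the z of the fingertips in the tool frame, in mm); z points along the fingers, y is the line along which they close (so a half turn about z gives the same grasp; the last joint's range is limited). The gripper opens to 91 mm and grips with 3 to 60 N. Pads are 32 mm wide; open, the fingers measure 118 mm over their backs; the gripper's body (76 mm by 178 mm) begins 60 mm behind the grasp point.
Start: joints at [72.766, 18.312, 89.639, -0, 72.044, -1.146], TCP at [159.348, 552.494, 227.976] pointing down, gripper open.
Joint ranges: [-177.97, 177.97], [-48.28, 115.42], [12.27, 149.76], [-77.06, 257.06], [2.81, 150.46], [-146.56, 146.56]. Speed limits (degrees/s): [147.25, 147.25, 180, 180, 180, 180].

## Interface

Orientations are given as [roll, pitch, yaw] about the fixed x, y, z axes, in that order (R = Rz(yaw) Ry(pitch) Rx(roll)).
In Python, from workcell import sensors, viewer, env gives the robot as it stands. The module is installed in compiled form; this text tells all that it offers.
- The arm moves only by the tool step_arm, never from a script. Its argument "plan" is one flat list of numbers, 6 for each row, row after row: the shift along the tool's x, y, z in cm, then the turn, a rotation vector about the tool's x, y, z in rad. In form: [x, y, z, wx, wy, wz, x, y, z, wx, wy, wz, ...]. A call has 1 to 5 rows; each row shifts and turns the commanded pose from where the row before left it, along the tool's axes as they then stand; what a row does not reach is not made up. A row lasts 1/12 s, in which the tool goes at most 41.7 mm and 7.16 degrees, less where a joint would pass 70% of its speed; a pose out of reach is approached as far as the arm can. A call is refused whole if a number of a shift passes 4.17 or a number of a turn 0.125, either way. A call with a gripper value outside its range is refused whole. "hand" is the finger opening in cm, from 0 to 9.12, set as the call begins (left out, the last holds). The fingers move at their own pace and stop on an object; "newtons" is the grip in N (left out, the last holds). Time passes only in rows, so rows that do not move let the fingers close. It gives the time, the measured TCP pose, the force, the opening and the grip force at its end, in the units of the state.
- sensors.state(): the state, without advancing time (a new reading comes with each control period).
- viewer.grab_frame(name): name is "scene" or "top"; returns a dict with "img" (420x560x3 uint8, red, green, blue), "fx", "fy", "cx", "cy" (pixels), "k1" (the pictures are not rectified: a ray, as slopes to the right and down, at radius r is drawn at 1 + k1 r^2 times it, then the intrinsics apply), "position" and "attitude" of the camera in the world. Camera axes: x right, y down, z forward; pixel columns grow to the right and rows downward; lengths in mm; the calibration is good to about 2 mm. A picture is of the moment at which its call begins. There is no depth.
- env.job_done(): hands the job in; it is judged then, once.
Trained networks look in a picture, given as the dict that the camera call returned (one of the last four; its "shot" number tells which), for a name from the list of things; names that differ only in an ending like _2 or _b are one class to them, and where a whole thing is asked for, a point or a joint stands for the part that bears it (a point fixed in the world has none). Each returns a list of dicts, best first, with "score" (0 to 1); they miss things now and then, are a little off and sometimes report something else, mostly with a low value. They report only what shows in the picture. A call takes as long as a camera call. They do not tell look-alikes from the thing itself.
- viewer.boxes_of(name, picture): "location" ([column, row] in pixels, amid what is visible of it).
- viewer.pinpoint(name, picture): "location" ([column, row] in pixels: a listed point, or the origin of a listed thing).
The state is a dict: "time_s": time; "qpos": joint angles; "qvel": joint speeds; "effort": joint torques, N m; "ee_pos": TCP position; "ee_rot": TCP orientation; "force": force on the tool from outside, world axes, zero at the start; "torque": the same for the moment, N m; "gripper_width": finger opening in mm; "gripper_force": force on a finger pad.
Only numpy, scipy, OpenCV 4.12 (cv2) and the standard library are available. Lean on these libraries where they do the work, as an engineer would, in place of code of your own. Each camera call takes 0.05 s, during which the arm holds its last target. There are 200 camera calls.

## Task

Push the green glazed tile along the ledge, towards the end where the blue bowl stands, until about a third of its length sticks out past that end so that its edge shows. Leave it square to the ledge with its long side against the steel back rail. Only push it, never lift it or let it fall, and leave the bowl, the pot and the jar where they are.

Things in the scene. Friction and masses are not known exactly. Their poses are not given: they have to be found in the camera images.
- tile: Loose flat ceramic tile, green glaze on terracotta, 0.2 to 0.4 kg, lying on the ledge. 95 mm (its x axis) by 130 mm long (its y axis), 10 mm thick. Origin at the centre of its underside, z up. At the start wholly on the ledge, up to 12 degrees askew, its centre 17 to 33 mm short of where it touches the rail. It slides with dry friction and tips off if over half sticks out.
- ledge: Fixed ledge: pale slab 165 mm deep (its x axis) by 360 mm long (its y axis) on brick props, flat top 60 mm above the table. Origin at table level under the slab's centre, z up; its x axis points away from the robot, up to 15 degrees aside. Both ends, at y = +180 and -180 mm, and the near side, at x = -82.5 mm, are open, without a stop.
- rail (a point): Middle of the steel back rail's face towards the tile, at the height of the slab's top, 68.5 mm from the ledge's centre line. The fixed rail, 14 mm wide, stands 12 mm above the slab and runs the whole length of its far (+x) side. The point's axes are the ledge's.
- bowl: Loose blue ceramic bowl on the table, 110 mm across, 50 mm high, its centre about 120 mm beyond one end of the ledge; it marks the end over which the tile must stick out. It may stand at either end. Origin at the centre of its underside.
- pot: Loose terracotta pot, 76 mm across, 75 mm high, open at the top, on the table beyond the other end of the ledge, its centre about 120 mm from that end. Origin at the centre of its underside.
- jar: Loose amber jar with white cap, 60 mm across, 85 mm high, on the table behind the ledge's rail. Origin at the centre of its underside.
Not all that is in view belongs to the job. Of the things like the tile, leave any that is black, purple or yellow; of the rest the larger one is meant.

How it is judged:
By the outcome, as a careful person would: the job done as asked, in the order asked, and still so for the second after the job is handed in, with the robot touching nothing.
It also fails if it takes over 54 s, if anything falls off the work surface, if the arm or the gripper's body presses on something with over 40 N, if the wrist force passes 120 N, or if a joint passes its speed limit or range.

## Working session

There is one attempt and no reset: what is moved stays moved. The work goes in short steps, Python scripts to look and compute and a tool call to move; the robot and the scene stay as the last step left them, time stands still between calls to the robot, and variables do not carry over. Pictures are saved under pics/ and viewed, at most 11 in all, crops included, and the job is handed in when it is done.

Besides the shell and the picture viewer there is one more tool, called as a command line: name --argument value ..., lists and objects as JSON in quotes. step_arm: Moves the arm, as the interface text tells. Its arguments: {"type":"object","properties":{"plan":{"type":"array","items":{"type":"number"}},"hand":{"type":"number"},"newtons":{"type":"number"}},"required":["plan"]}

```bash
mkdir -p pics; cat > h.py <<'E'
import numpy as np, cv2
from scipy.spatial.transform import Rotation as R
from workcell import sensors, viewer, env
def rot(p):
    a=np.array(p['attitude'],float)
    return a if a.shape==(3,3) else R.from_euler('xyz',a,degrees=True).as_matrix()
def ray(p,uv):
    x=(uv[0]-p['cx'])/p['fx'];y=(uv[1]-p['cy'])/p['fy'];d=np.array([x,y]);s=d.copy()
    for _ in range(20): s=d/(1+p['k1']*(s@s))
    return rot(p)@np.array([s[0],s[1],1])
def onz(p,uv,z):
    r=ray(p,uv);o=np.array(p['position'],float);return (o+r*(z-o[2])/r[2]).round(1)
def save(p,n): cv2.imwrite('pics/'+n,p['img'][:,:,::-1])
E
python3 - <<'E'
from h import *
s=sensors.state();print(s['time_s'],s['ee_pos'],s['ee_rot'],s['force'])
ims=[]
for c in('scene','top'):
    p=viewer.grab_frame(c);save(p,c+'0.png');print(c,p['position'],p['attitude'],p['fx'],p['k1'])
    for n,z in(('tile',60),('ledge',0),('rail',60),('bowl',0),('pot',0),('jar',0)):
        for d in viewer.pinpoint(n,p)[:4]: print(n,round(d['score'],2),np.round(d['location']),onz(p,d['location'],z))
E
```

```text
0.0 [159.18716982 552.03776029 227.11248699] [-1.79899358e+02 -2.14948415e-03  1.63913168e+02] [-0.69229556 -0.57838495 -1.16622879]
scene [1153.51172986  723.8937362   680.24706954] [-124.04369276    0.32439238  141.07711349] 522.7903019536511 -0.1706151611871975
tile 0.92 [293. 167.] [ 433.8 -139.9   60. ]
tile 0.91 [336. 190.] [427.3   5.8  60. ]
tile 0.84 [296. 197.] [516.5 -30.3  60. ]
tile 0.63 [269. 288.] [746.2 171.3  60. ]
ledge 0.7 [293. 221.] [526.2 -27.7   0. ]
ledge 0.54 [406. 277.] [477.7 266.3   0. ]
rail 0.64 [272. 209.] [587.1 -25.   60. ]
bowl 0.96 [406. 277.] [478.  265.7   0. ]
bowl 0.18 [272. 209.] [531.5 -97.3   0. ]
pot 0.64 [199. 177.] [ 586.7 -339.7    0. ]
jar 0.56 [235. 247.] [683.1 -31.6   0. ]
top [ 505.89662471   14.36797618 1145.7907342 ] [-174.83068451   -0.61851565  -88.2686145 ] 444.5429042587539 -0.04139087203882854
tile 0.87 [355. 136.] [ 806.8 -186.3   60. ]
tile 0.85 [365. 311.] [ 377.5 -215.8   60. ]
tile 0.66 [293. 251.] [517.1 -37.6  60. ]
tile 0.63 [297. 317.] [357.1 -51.9  60. ]
ledge 0.54 [403. 231.] [ 576.6 -325.9    0. ]
bowl 0.57 [170. 260.] [484.2 272.5   0. ]
pot 0.69 [405. 228.] [ 586.1 -330.9    0. ]
jar 0.78 [290. 188.] [680.2 -30.1   0. ]
```

View pics/top0.png

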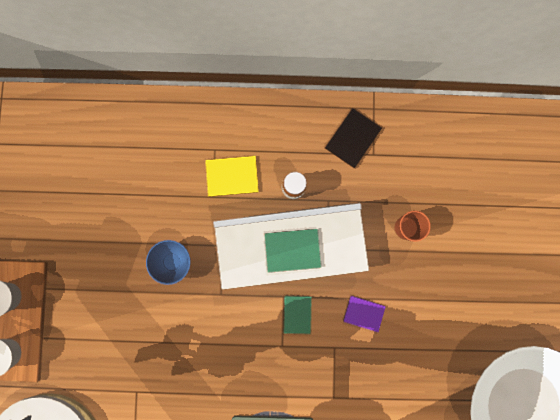

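View pics/scene0.png

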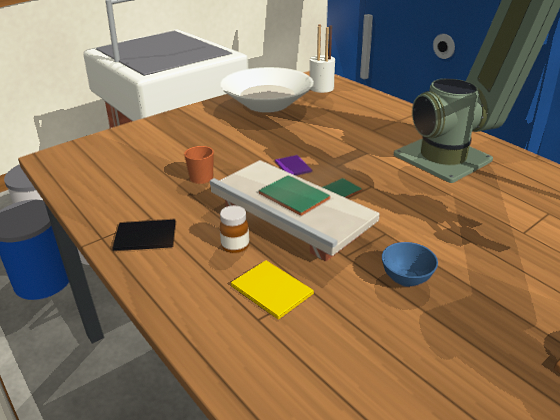

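The top view shows the green tile (293,250) on the pale ledge, with the bowl at the left (+y) end (170,260) and the pot at the right (405,228). The smaller green tile on the table (297,315) is the decoy. Next I'll fit the ledge and tile outlines.

```bash
cat >> h.py <<'E'
def quad(p,mask,z):
    cs,_=cv2.findContours(mask.astype(np.uint8),cv2.RETR_EXTERNAL,cv2.CHAIN_APPROX_NONE)
    c=max(cs,key=cv2.contourArea)[:,0,:]
    P=np.array([onz(p,u,z)[:2] for u in c],np.float32)
    return cv2.minAreaRect(P),P
def tile(p,win=(180,400,200,300)):
    hsv=cv2.cvtColor(p['img'],cv2.COLOR_RGB2HSV);m=cv2.inRange(hsv,(60,70,40),(95,255,255))
    w=np.zeros_like(m);w[win[2]:win[3],win[0]:win[1]]=1;m=m*w
    m=cv2.morphologyEx(m,cv2.MORPH_OPEN,np.ones((3,3)))
    return quad(p,m>0,70)
E
python3 - <<'E'
from h import *
p=viewer.grab_frame('top')
t,_=tile(p,(180,400,200,291));print('tile',t,cv2.boxPoints(t).round(1).tolist())
hsv=cv2.cvtColor(p['img'],cv2.COLOR_RGB2HSV)
m=cv2.inRange(hsv,(0,0,150),(180,60,255));w=np.zeros_like(m);w[198:296,205:375]=1;m=cv2.morphologyEx(m*w,cv2.MORPH_OPEN,np.ones((3,3)))
r,P=quad(p,m>0,60);print('ledge',r,cv2.boxPoints(r).round(1).tolist())
im=cv2.resize(p['img'][195:300,200:380],None,fx=4,fy=4,interpolation=cv2.INTER_CUBIC)
cv2.imwrite('pics/c1.png',im[:,:,::-1])
for u in((214,221),(361,205),(368,270),(222,289)):print(u,onz(p,u,60))
E
```

```text
tile ((518.5714721679688, -36.181602478027344), (92.15254974365234, 126.94083404541016), 6.700600624084473) [[465.3999938964844, 21.5], [480.20001220703125, -104.5999984741211], [571.7000122070312, -93.80000305175781], [556.9000244140625, 32.20000076293945]]
ledge ((529.4755249023438, -33.771636962890625), (166.56710815429688, 362.8237609863281), 8.924614906311035) [[419.1000061035156, 132.5], [475.29998779296875, -225.89999389648438], [639.9000244140625, -200.10000610351562], [583.5999755859375, 158.39999389648438]]
(214, 221) [583.4 156.9  60. ]
(361, 205) [ 634.1 -203.1   60. ]
(368, 270) [ 475.4 -222.4   60. ]
(222, 289) [419.3 130.7  60. ]
```

View pics/c1.png

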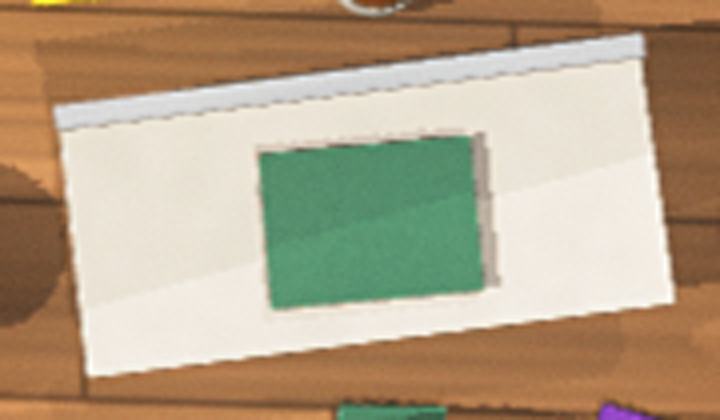

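The crop shows the slab's near edge running from full-frame pixel (222,289) to (369,270), and the rail's inner line from (215,227) to (361,210). The tile is slightly askew.

```bash
python3 - <<'E'
from h import *
p=viewer.grab_frame('top')
hsv=cv2.cvtColor(p['img'],cv2.COLOR_RGB2HSV)
m=cv2.inRange(hsv,(0,0,150),(180,60,255));w=np.zeros_like(m);w[198:296,205:375]=1;m=cv2.morphologyEx(m*w,cv2.MORPH_OPEN,np.ones((3,3)))
r,P=quad(p,m>0,60)
c=np.array([528,-34.]);a=np.radians(8.8)
for it in range(4):
    ex=np.array([np.cos(a),np.sin(a)]);ey=np.array([-ex[1],ex[0]])
    q=np.c_[(P-c)@ex,(P-c)@ey]
    S={}
    for n,k in(('near',(q[:,0]<-70)&(abs(q[:,1])<165)),('L',(q[:,1]>165)&(abs(q[:,0]+10)<55)),('R',(q[:,1]<-165)&(abs(q[:,0]+10)<55))):
        f=q[k]; S[n]=np.polyfit(f[:,1],f[:,0],1) if n=='near' else np.polyfit(f[:,0],f[:,1],1)
    da=(-S['near'][0]);a+=da
    c=c+ex*(S['near'][1]+82.5)+ey*(S['L'][1]+S['R'][1])/2
print(S,np.degrees(a),c)
t,T=tile(p,(180,400,200,291))
t=np.array(t[0]);ex=np.array([np.cos(a),np.sin(a)]);ey=np.array([-ex[1],ex[0]])
print('tile in ledge',(t-c)@ex,(t-c)@ey)
np.save('ledge.npy',[c[0],c[1],np.degrees(a)])
for n,x,y in(('pre x',-70,(t-c)@ey),('',-20,-160)):print(n,c+ex*x+ey*y)
for u in((215.5,227.5),(360.75,210)):
    for z in(60,72): print('rail',(onz(p,u,z)[:2]-c)@ex)
E
```

```text
{'near': array([-1.71442733e-16, -8.25000000e+01]), 'L': array([-5.17048486e-03,  1.79087847e+02]), 'R': array([ 3.54652597e-03, -1.79087847e+02])} 8.83447464609572 [529.89825853 -32.84603748]
tile in ledge -11.791554996221397 -1.4611989423751424
pre x [460.95313946 -45.0405305 ]
 [ 534.70840297 -194.01943017]
rail 65.73533436659812
rail 64.81326842793695
rail 64.64173437922724
rail 63.82456400940668
```

step_arm --plan '[0,-3,0,0,0,-0.11,0,-4,0,0,0,-0.11,0,-4,0,0,0,-0.11,0,-4,0,0,0,-0.11,0,0,0,0,0,0]'

```text
time_s: 1.22
ee_pos: [142.5, 396.9, 227.3]
ee_rot: [-179.6, -0.1, -170.7]
force: [-0.3, -0.9, -0.6]
gripper_width: 90.7
gripper_force: 0.0
```

step_arm --plan '[-1.6,-3.7,0,0,0,0.008,-1.6,-3.7,0,0,0,0,-1.6,-3.7,0,0,0,0,-1.6,-3.7,0,0,0,0,-1.6,-3.7,0,0,0,0]'

```text
time_s: 1.63
ee_pos: [251.6, 232.3, 228.3]
ee_rot: [180.0, 0.1, -171.3]
force: [1.3, -0.5, -0.4]
gripper_width: 91.0
gripper_force: 0.0
```

step_arm --plan '[-1.6,-3.7,0,0,0,0,-1.6,-3.7,0,0,0,0,-1.6,-3.7,0,0,0,0,-1.6,-3.7,0,0,0,0,-1.6,-3.7,0,0,0,0]'

```text
time_s: 2.05
ee_pos: [358.8, 61.0, 228.4]
ee_rot: [180.0, 0.1, -171.4]
force: [0.1, 0.5, 0.9]
gripper_width: 91.2
gripper_force: 0.0
```

step_arm --plan '[-1.6,-3.7,0,0,0,0,-1.6,-3.7,0,0,0,0,-1.6,-3.7,0,0,0,0,0,0,0,0,0,0,0,0,0,0,0,0]'

```text
time_s: 2.47
ee_pos: [422.9, -41.1, 227.7]
ee_rot: [180.0, -0.0, -171.6]
force: [-1.1, 0.9, 0.6]
gripper_width: 91.2
gripper_force: 0.0
```

```bash
cat >> h.py <<'E'
def where():
    s=sensors.state();l=np.load('ledge.npy');a=np.radians(l[2]);ex=np.array([np.cos(a),np.sin(a)]);ey=np.array([-ex[1],ex[0]])
    d=s['ee_pos'][:2]-l[:2];print('t',round(s['time_s'],2),'ledge xy',(d@ex).round(1),(d@ey).round(1),'z',s['ee_pos'][2].round(1),'rel yaw',round((s['ee_rot'][2]-180-l[2]+180)%360-180,2),s['ee_rot'][:2].round(2),'F',s['force'].round(1))
E
python3 -c "from h import *;where()"
```

```text
t 2.47 ledge xy -107.0 8.3 z 227.7 rel yaw -0.44 [ 1.7997e+02 -2.0000e-02] F [-1.1  0.9  0.6]
```

step_arm --plan '[0,-0.5,3.7,0,0,-0.007,0,-0.5,3.7,0,0,0,0,0,3.7,0,0,0,0,0,3.87,0,0,0,0,0,0,0,0,0]'

```text
time_s: 2.88
ee_pos: [417.9, -47.5, 73.2]
ee_rot: [179.7, -0.8, -170.9]
force: [-1.8, -0.5, -0.1]
gripper_width: 91.3
gripper_force: 0.0
```

step_arm --plan '[-1.0,0,0,0,0,0,-1.0,0,0,0,0,0,-0.5,0,0,0,0,0,0,0,0,0,0,0]'

```text
time_s: 3.22
ee_pos: [452.0, -45.4, 80.6]
ee_rot: [-179.9, 0.4, -170.9]
force: [0.6, 0.0, -0.3]
gripper_width: 90.8
gripper_force: 0.0
```

```bash
python3 -c "
from h import *;where()
p=viewer.grab_frame('scene');cv2.imwrite('pics/s1.png',cv2.resize(p['img'][120:290,180:460],None,fx=2.8,fy=2.8)[:,:,::-1])"
```

```text
t 3.22 ledge xy -78.9 -0.4 z 80.6 rel yaw 0.28 [-179.9     0.36] F [ 0.6  0.  -0.3]
```

View pics/s1.png

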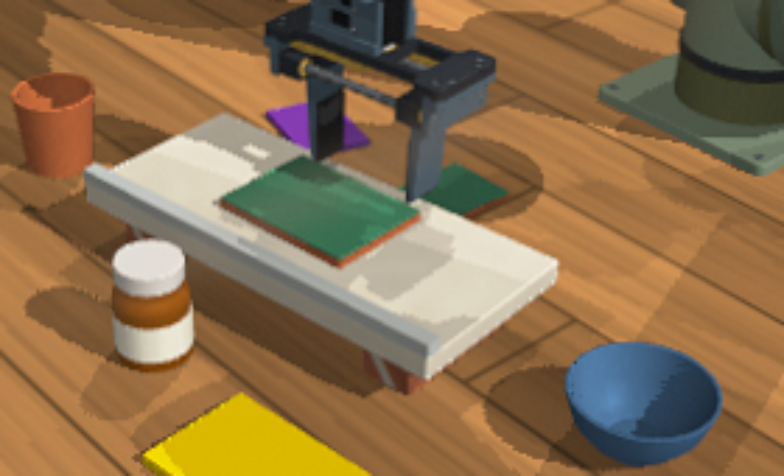

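The picture shows the open fingers behind the tile's near side (tips at about (320,155) and (410,195) in the crop), just at the tile edge. Pushing towards the rail.

step_arm --plan '[-0.3,0,0.2,0,0,-0.004,-0.4,0,0,0,0,0,-0.4,0,0,0,0,0,-0.4,0,0,0,0,0,-0.4,0,0,0,0,0]'

```text
time_s: 3.68
ee_pos: [466.7, -42.5, 76.2]
ee_rot: [180.0, -0.1, -170.7]
force: [-3.2, -0.4, 1.7]
gripper_width: 91.2
gripper_force: 1.6
```

step_arm --plan '[-0.4,0,0,0,0,0,-0.4,0,0,0,0,0,-0.2,0,0,0,0,0,0,0,0,0,0,0,0,0,0,0,0,0]'

```text
time_s: 4.1
ee_pos: [477.9, -40.9, 76.3]
ee_rot: [-180.0, 0.1, -170.7]
force: [0.2, -0.1, -0.2]
gripper_width: 91.2
gripper_force: 0.0
```

```bash
python3 -c "
from h import *;where()
p=viewer.grab_frame('scene');cv2.imwrite('pics/s2.png',cv2.resize(p['img'][140:260,200:400],None,fx=4,fy=4)[:,:,::-1])"
```

```text
t 4.1 ledge xy -52.6 0.1 z 76.3 rel yaw 0.46 [-1.7999e+02  1.1000e-01] F [ 0.2 -0.1 -0.2]
```

View pics/s2.png

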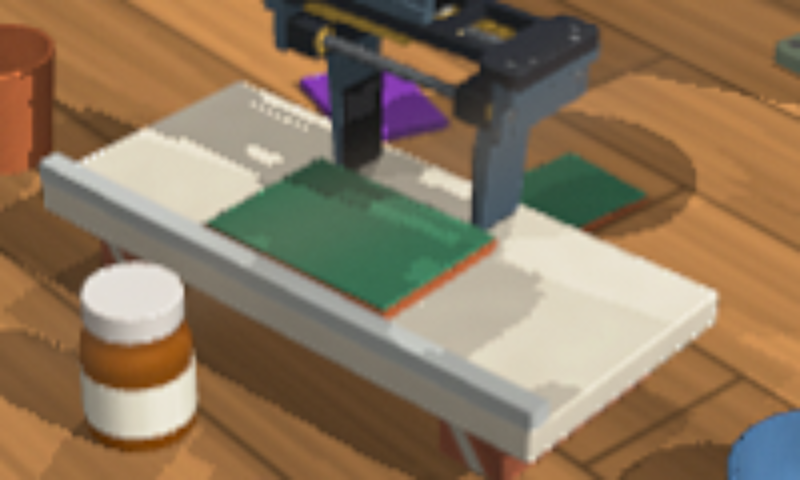

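The tile is moving and now lies a few mm from the rail. I'll go on gently.

step_arm --plan '[-0.25,0,0,0,0,0.006,-0.25,0,0,0,0,0,-0.2,0,0,0,0,0,-0.1,0,0,0,0,0,0,0,0,0,0,0]'

```text
time_s: 4.57
ee_pos: [485.3, -39.6, 76.2]
ee_rot: [180.0, 0.0, -171.0]
force: [-1.2, 0.4, -0.8]
gripper_width: 91.1
gripper_force: 0.4
```

step_arm --plan '[-0.15,0,0,0,0,0,0,0,0,0,0,0]'

```text
time_s: 4.73
ee_pos: [485.5, -39.5, 76.1]
ee_rot: [180.0, -0.1, -171.0]
force: [-4.1, -1.7, 3.1]
gripper_width: 91.0
gripper_force: 2.2
```

```bash
python3 -c "
from h import *;where()"
```

```text
t 4.73 ledge xy -44.9 0.2 z 76.1 rel yaw 0.12 [ 1.7999e+02 -1.2000e-01] F [-4.1 -1.7  3.1]
```

step_arm --plan '[-0.15,0,0,0,0,0,0,0,0,0,0,0]'

```text
time_s: 4.9
ee_pos: [485.6, -39.4, 76.1]
ee_rot: [180.0, -0.3, -171.0]
force: [-7.9, -2.0, 6.8]
gripper_width: 91.2
gripper_force: 3.9
```

step_arm --plan '[-0.1,0,0,0,0,0,0,0,0,0,0,0]'

```text
time_s: 5.07
ee_pos: [485.7, -39.4, 76.0]
ee_rot: [180.0, -0.4, -171.0]
force: [-9.3, -2.8, 7.5]
gripper_width: 91.0
gripper_force: 4.9
```

The tile is on the rail (force rising with no movement). I'll back off, close the hand and go behind the far end.

step_arm --plan '[0.7,0,0,0,0,0,0.8,0,-0.5,0,0,0,0,0,-2.5,0,0,0,0,-1,-2.5,0,0,0,-1,-3,0,0,0,0]' --hand 0 --newtons 10

```text
time_s: 5.48
ee_pos: [491.3, -77.9, 135.9]
ee_rot: [-179.9, 0.5, -170.9]
force: [0.5, 0.7, -0.3]
gripper_width: 60.6
gripper_force: 0.0
```

step_arm --plan '[-2,-3,0,0,0,0,-2,-3,0,0,0,0,-2,-1,0,0,0,0,-0.9,0,0,0,0,0,0,0,0,0,0,0]'

```text
time_s: 5.9
ee_pos: [571.1, -137.9, 131.3]
ee_rot: [-180.0, 0.2, -171.1]
force: [-0.1, -0.4, -0.5]
gripper_width: 27.6
gripper_force: 0.0
```

```bash
python3 -c "
from h import *;where();print(sensors.state()['gripper_width'])"
```

```text
t 5.9 ledge xy 24.6 -110.1 z 131.3 rel yaw 0.08 [-1.7999e+02  1.5000e-01] F [-0.1 -0.4 -0.5]
27.57176820991173
```

step_arm --plan '[0.65,0,1,0,0,0,0,0,1.5,0,0,0,0,0,1.5,0,0,0,0,0,1.0,0,0,0,0,0,0.4,0,0,0]'

```text
time_s: 6.32
ee_pos: [560.9, -137.5, 75.9]
ee_rot: [179.9, -0.2, -171.0]
force: [-0.0, -0.8, 0.1]
gripper_width: 0.5
gripper_force: 0.0
```

step_arm --plan '[0,0.5,0,0,0,0,0,0.5,0,0,0,0,0,0.3,0,0,0,0,0,0,0,0,0,0]'

```text
time_s: 6.65
ee_pos: [561.0, -125.0, 78.1]
ee_rot: [-180.0, 0.1, -171.0]
force: [-0.3, 0.5, -0.1]
gripper_width: 0.8
gripper_force: 0.0
```

```bash
python3 -c "
from h import *;where();print(sensors.state()['gripper_width'])
p=viewer.grab_frame('scene');cv2.imwrite('pics/s3.png',cv2.resize(p['img'][140:260,200:400],None,fx=4,fy=4)[:,:,::-1])"
```

```text
t 6.65 ledge xy 16.6 -95.9 z 78.1 rel yaw 0.17 [-1.7999e+02  7.0000e-02] F [-0.3  0.5 -0.1]
0.7659404650042256
```

View pics/s3.png

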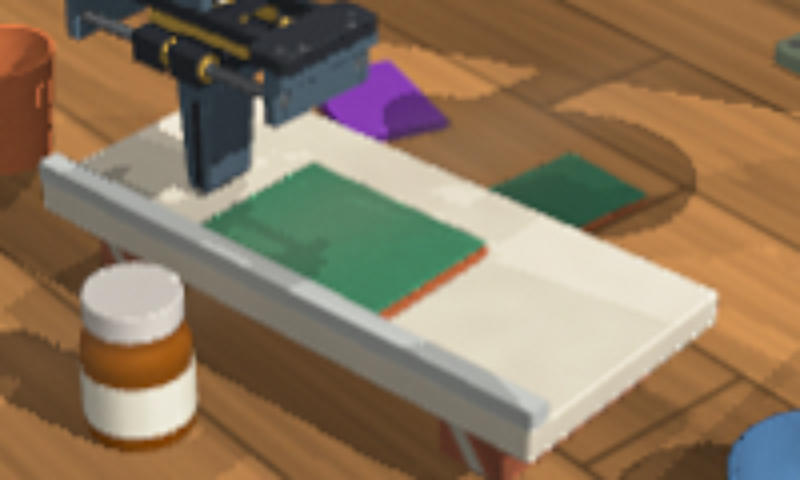

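The closed hand is behind the tile's pot-side end, at (210,185) in the crop, centred on its width. Now pushing along the ledge.

step_arm --plan '[0,0.5,0.05,0,0,0,0,0.6,0.05,0,0,0,0,0.6,0,0,0,0,0,0.6,0,0,0,0,0,0.6,0,0,0,0]'

```text
time_s: 7.12
ee_pos: [556.1, -96.9, 76.2]
ee_rot: [-180.0, -0.0, -171.0]
force: [-1.0, -1.1, -0.1]
gripper_width: 0.7
gripper_force: 0.8
```

step_arm --plan '[0,0.7,0,0,0,0,0,0.7,0,0,0,0,0,0.7,0,0,0,0,0,0.7,0,0,0,0,0,0.7,0,0,0,0]'

```text
time_s: 7.53
ee_pos: [550.6, -61.9, 76.2]
ee_rot: [180.0, -0.0, -171.0]
force: [-0.1, -1.2, 0.1]
gripper_width: 0.1
gripper_force: 0.7
```

```bash
python3 -c "
from h import *;where()"
```

```text
t 7.53 ledge xy 16.0 -31.9 z 76.2 rel yaw 0.12 [180.  -0.] F [-0.1 -1.2  0.1]
```

step_arm --plan '[0,0.7,0,0,0,0,0,0.7,0,0,0,0,0,0.7,0,0,0,0,0,0.7,0,0,0,0,0,0.7,0,0,0,0]'

```text
time_s: 7.95
ee_pos: [545.2, -27.4, 76.2]
ee_rot: [180.0, 0.0, -171.0]
force: [0.1, -2.3, -0.5]
gripper_width: 0.6
gripper_force: 0.6
```

step_arm --plan '[0,0.7,0,0,0,0,0,0.7,0,0,0,0,0,0.7,0,0,0,0,0,0.6,0,0,0,0,0,0.6,0,0,0,0]'

```text
time_s: 8.37
ee_pos: [540.0, 5.2, 76.2]
ee_rot: [180.0, -0.0, -171.0]
force: [1.3, -1.3, -0.1]
gripper_width: 0.5
gripper_force: 0.6
```

step_arm --plan '[0,0.6,0,0,0,0,0,0.5,0,0,0,0,0,0.4,0,0,0,0,0,0.2,0,0,0,0,0,0,0,0,0,0]'

```text
time_s: 8.78
ee_pos: [537.5, 21.9, 76.3]
ee_rot: [180.0, 0.0, -171.0]
force: [0.7, -0.4, 0.9]
gripper_width: 0.1
gripper_force: 0.0
```

```bash
python3 -c "
from h import *;where()
p=viewer.grab_frame('scene');cv2.imwrite('pics/s4.png',cv2.resize(p['img'][160:300,230:430],None,fx=4,fy=4)[:,:,::-1])"
```

```text
t 8.78 ledge xy 15.9 52.9 z 76.3 rel yaw 0.13 [179.97   0.  ] F [ 0.7 -0.4  0.9]
```

View pics/s4.png

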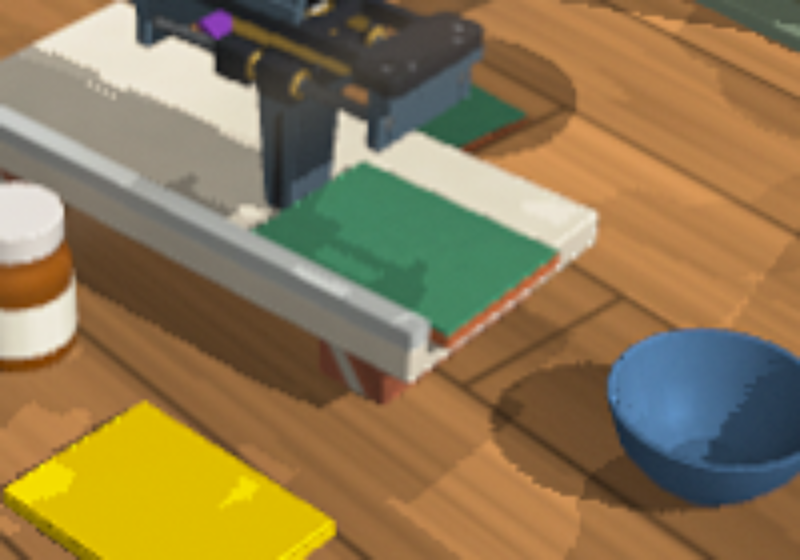

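The tile's leading edge (crop (445,335)–(560,258)) is close to the ledge end. Measuring it now.

```bash
python3 -c "
from h import *
l=np.load('ledge.npy');a=np.radians(l[2]);M=np.array([[np.cos(a),np.sin(a)],[-np.sin(a),np.cos(a)]])
p=viewer.grab_frame('scene')
f=lambda u,v,z:print((M@(onz(p,(u/4+230,v/4+160),z)[:2]-l[:2])).round(1))
print('tile');[f(*q,70) for q in((560,256),(362,165))];print('ledge end');f(597,213,60);f(428,318,72)
p=viewer.grab_frame('top')
t,T=tile(p,(120,400,200,285));q=(T-l[:2])@M.T;print('tilebox',q.min(0),q.max(0),t)
"
```

```text
tile
[-23.  196.8]
[-22.6  67.7]
ledge end
[-81.7 181.4]
[ 65.6 180.1]
tilebox [-27.61164859 150.85743812] [ 65.4047308  190.49005571] ((522.3565673828125, 138.70909118652344), (93.01922607421875, 39.62198257446289), 8.821927070617676)
```

The overhang is about 16.5 mm, square and against the rail. About 27 mm more is needed.

step_arm --plan '[0,0.4,0,0,0,0,0,0.6,0,0,0,0,0,0.6,0,0,0,0,0,0.5,0,0,0,0,0,0.3,0,0,0,0]'

```text
time_s: 9.35
ee_pos: [533.7, 45.7, 76.3]
ee_rot: [180.0, 0.0, -171.0]
force: [-0.2, -1.4, 0.1]
gripper_width: 0.1
gripper_force: 0.9
```

step_arm --plan '[0,0.2,0,0,0,0,0,0.1,0,0,0,0,0,0,0,0,0,0]'

```text
time_s: 9.6
ee_pos: [533.3, 48.4, 76.3]
ee_rot: [180.0, 0.0, -171.0]
force: [0.1, -1.0, 0.8]
gripper_width: 0.5
gripper_force: 0.1
```

```bash
python3 -c "from h import *;where()"
```

```text
t 9.6 ledge xy 15.8 79.7 z 76.3 rel yaw 0.12 [1.7998e+02 1.0000e-02] F [ 0.1 -1.   0.8]
```

step_arm --plan '[0,-0.5,0,0,0,0,0,-0.8,-0.3,0,0,0,0,-0.3,-2.5,0,0,0,1,0,-2.5,0,0,0,2,1.5,0,0,0,0]' --hand 5

```text
time_s: 10.02
ee_pos: [509.1, 40.5, 133.6]
ee_rot: [-179.9, 0.7, -171.2]
force: [1.4, 0.1, 0.1]
gripper_width: 30.6
gripper_force: 0.0
```

step_arm --plan '[2.5,2.5,0,0,0,0,2.5,2.5,0,0,0,0,1.5,1,0,0,0,0,0,0,0,0,0,0,0,0,0,0,0,0]'

```text
time_s: 10.43
ee_pos: [430.3, 91.3, 129.7]
ee_rot: [180.0, 0.1, -171.0]
force: [0.5, 0.4, -0.4]
gripper_width: 50.2
gripper_force: 0.0
```

```bash
python3 -c "
from h import *;where()
l=np.load('ledge.npy');a=np.radians(l[2]);M=np.array([[np.cos(a),np.sin(a)],[-np.sin(a),np.cos(a)]])
p=viewer.grab_frame('top');save(p,'t5.png')
p=viewer.grab_frame('scene');cv2.imwrite('pics/s5.png',cv2.resize(p['img'][160:300,230:430],None,fx=4,fy=4)[:,:,::-1])"
```

```text
t 10.43 ledge xy -79.3 138.0 z 129.7 rel yaw 0.16 [1.8e+02 8.0e-02] F [ 0.5  0.4 -0.4]
```

View pics/s5.png

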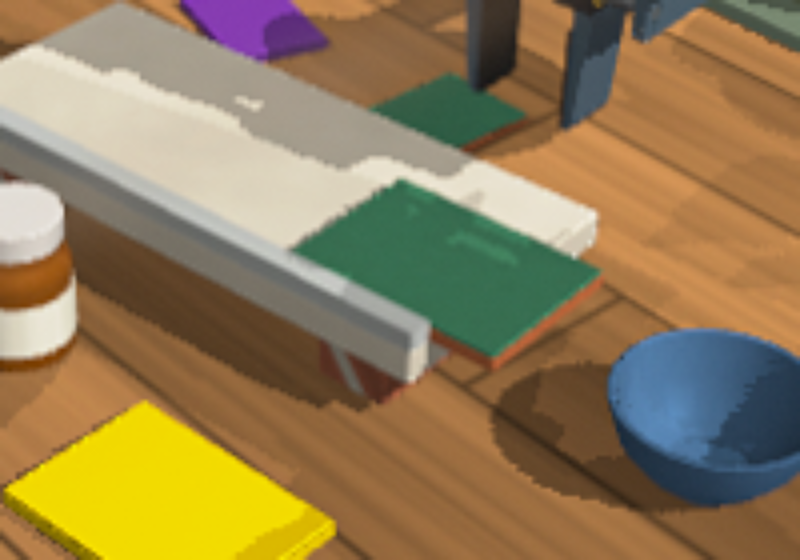

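The tile sticks out about a third, next to the rail (leading edge crop (490,365)–(600,275)). I'll do one gentle squaring press against the rail.

step_arm --plan '[0,0,1.2,0,0,0,0,0,1.5,0,0,0,0,0,1.3,0,0,0,0,0,0.9,0,0,0,0,0,0.3,0,0,0]'

```text
time_s: 10.95
ee_pos: [430.5, 90.8, 75.9]
ee_rot: [-180.0, -0.1, -171.1]
force: [-0.3, 0.4, -0.7]
gripper_width: 49.9
gripper_force: 0.0
```

step_arm --plan '[-0.6,0,0,0,0,0,-0.8,0,0,0,0,0,-0.8,0,0,0,0,0,-0.6,0,0,0,0,0,-0.2,0,0,0,0,0]'

```text
time_s: 11.37
ee_pos: [462.2, 96.5, 77.9]
ee_rot: [180.0, 0.2, -171.0]
force: [0.4, 0.1, 0.4]
gripper_width: 50.1
gripper_force: 0.0
```

step_arm --plan '[-0.1,0,0,0,0,0,0,0,0,0,0,0,0,0,0,0,0,0]'

```text
time_s: 11.62
ee_pos: [460.6, 96.3, 77.3]
ee_rot: [180.0, -0.0, -171.0]
force: [0.3, 0.3, 0.6]
gripper_width: 50.6
gripper_force: 0.0
```

```bash
python3 -c "from h import *;where()"
```

```text
t 11.62 ledge xy -48.6 138.2 z 77.3 rel yaw 0.12 [ 1.7999e+02 -2.0000e-02] F [0.3 0.3 0.6]
```

step_arm --plan '[-0.2,0,0,0,0,0,-0.15,0,0,0,0,0,0,0,0,0,0,0]'

```text
time_s: 11.87
ee_pos: [464.2, 96.8, 77.3]
ee_rot: [180.0, -0.0, -171.0]
force: [-1.2, -0.8, -0.2]
gripper_width: 49.8
gripper_force: 0.3
```

step_arm --plan '[-0.12,0,0,0,0,0,0,0,0,0,0,0]'

```text
time_s: 12.03
ee_pos: [464.3, 96.8, 77.1]
ee_rot: [180.0, -0.2, -171.1]
force: [-4.8, -0.3, 2.7]
gripper_width: 50.3
gripper_force: 2.0
```

step_arm --plan '[-0.1,0,0,0,0,0,0,0,0,0,0,0]'

```text
time_s: 12.2
ee_pos: [464.3, 96.8, 77.0]
ee_rot: [180.0, -0.3, -171.1]
force: [-6.2, -0.7, 4.8]
gripper_width: 50.0
gripper_force: 3.1
```

The tile is firm against the rail. I'll retreat straight back and check.

step_arm --plan '[0.5,0,0,0,0,0,1.5,0,0,0,0,0,2,0,-1,0,0,0,1,0,-3,0,0,0,0,0,-4,0,0,0]'

```text
time_s: 12.62
ee_pos: [413.1, 88.7, 155.6]
ee_rot: [-180.0, -0.4, -171.0]
force: [1.1, -0.2, 0.2]
gripper_width: 50.1
gripper_force: 0.0
```

step_arm --plan '[1,-3,-3,0,0,0,2,-3.5,0,0,0,0,2,-3.5,0,0,0,0,1,-2,0,0,0,0,0,0,0,0,0,0]'

```text
time_s: 13.03
ee_pos: [376.0, -40.0, 186.3]
ee_rot: [-179.9, 0.1, -171.3]
force: [0.6, 0.8, 0.4]
gripper_width: 49.9
gripper_force: 0.0
```

```bash
python3 -c "
from h import *;where()
l=np.load('ledge.npy');a=np.radians(l[2]);M=np.array([[np.cos(a),np.sin(a)],[-np.sin(a),np.cos(a)]])
p=viewer.grab_frame('top');t,T=tile(p,(120,400,200,285));q=(T-l[:2])@M.T;print(q.min(0),q.max(0),t)
for n in('bowl','pot','jar'):print(n,[onz(p,d['location'],0) for d in viewer.pinpoint(n,p)[:1]])
cv2.imwrite('pics/t6.png',cv2.resize(p['img'][190:300,140:340],None,fx=4,fy=4)[:,:,::-1])
p=viewer.grab_frame('scene')
for n in('bowl','pot','jar'):print(n,[onz(p,d['location'],0) for d in viewer.pinpoint(n,p)[:1]])
"
```

```text
t 13.03 ledge xy -153.2 16.5 z 186.3 rel yaw -0.12 [-1.7988e+02  1.2000e-01] F [0.6 0.8 0.4]
[-27.62731342  89.5898037 ] [ 65.78929355 216.85621338] ((525.3729248046875, 121.45344543457031), (93.12361907958984, 127.4577865600586), 9.17183780670166)
bowl [array([485.3, 270.4,   0. ])]
pot [array([ 581.9, -329.6,    0. ])]
jar [array([683.6, -37.9,   0. ])]
bowl []
pot [array([ 596.7, -331.1,    0. ])]
jar [array([682.7, -32.6,   0. ])]
```

View pics/t6.png

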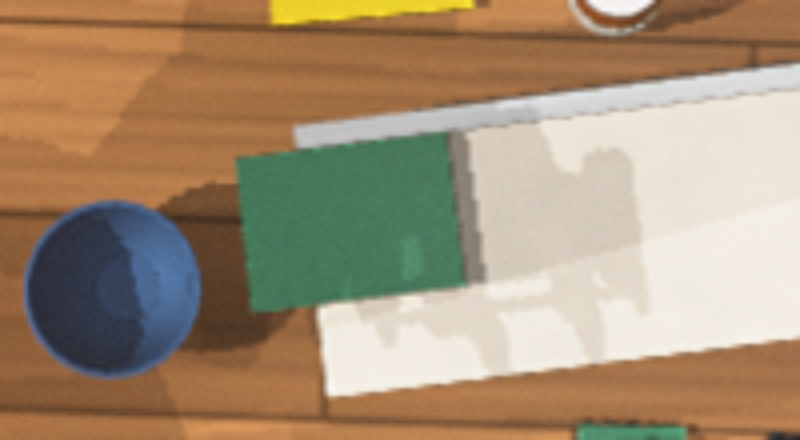

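The top view shows the tile flush along the rail, with roughly 0.30 of it past the end; bowl, pot and jar have not moved. I'll cross-check the overhang from the scene camera.

```bash
python3 -c "
from h import *
l=np.load('ledge.npy');a=np.radians(l[2]);M=np.array([[np.cos(a),np.sin(a)],[-np.sin(a),np.cos(a)]])
p=viewer.grab_frame('scene');t,T=tile(p,(300,400,200,255));q=(T-l[:2])@M.T;print(q.min(0),q.max(0),t)
cv2.imwrite('pics/s7.png',cv2.resize(p['img'][195:265,290:390],None,fx=8,fy=8,interpolation=cv2.INTER_CUBIC)[:,:,::-1])"
```

```text
[-25.99289683  89.96733651] [ 67.23867134 219.37407408] ((526.5367431640625, 123.1463851928711), (93.0435562133789, 129.477783203125), 8.733823776245117)
```

View pics/s7.png

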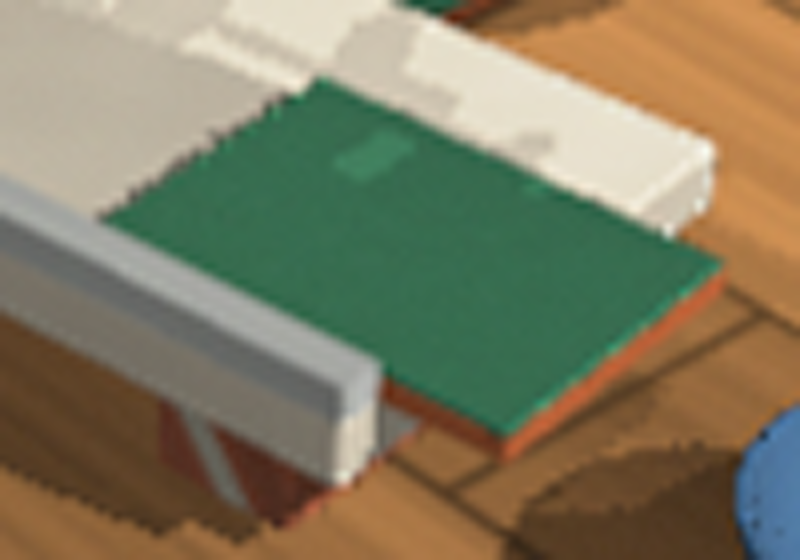

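Both cameras give an overhang of about 39 mm (0.30). I'll nudge it about 4 mm more to centre it on a third.

step_arm --plan '[-3.4,0.8,0,0,0,0,-3.4,0.8,0,0,0,0,-3.4,0.8,0,0,0,0,-3.4,0.8,0,0,0,0,-3.3,0.8,0,0,0,0]' --hand 0

```text
time_s: 13.9
ee_pos: [539.2, 30.1, 185.6]
ee_rot: [180.0, 0.0, -171.0]
force: [-0.1, -0.3, 0.1]
gripper_width: 19.7
gripper_force: 0.0
```

step_arm --plan '[0,0,1,0,0,0,0,0,2,0,0,0,0,0,2,0,0,0,0,0,0,0,0,0]'

```text
time_s: 14.23
ee_pos: [534.7, 29.1, 131.9]
ee_rot: [179.9, -0.5, -171.0]
force: [-1.4, -0.3, -0.7]
gripper_width: 0.4
gripper_force: 0.0
```

```bash
python3 -c "from h import *;where()"
```

```text
t 14.23 ledge xy 14.2 60.5 z 131.9 rel yaw 0.18 [179.94  -0.49] F [-1.4 -0.3 -0.7]
```

step_arm --plan '[0,0,1.2,0,0,0,0,0,1.8,0,0,0,0,0,1.4,0,0,0,0,0,0.7,0,0,0,0,0,0.4,0,0,0]'

```text
time_s: 14.65
ee_pos: [537.2, 28.8, 80.6]
ee_rot: [180.0, -0.1, -171.0]
force: [0.2, -0.1, 0.8]
gripper_width: 0.4
gripper_force: 0.0
```

step_arm --plan '[0,0.3,0,0,0,0,0,0.5,0,0,0,0,0,0.4,0,0,0,0,0,0,0,0,0,0]'

```text
time_s: 14.98
ee_pos: [536.0, 41.5, 81.8]
ee_rot: [180.0, 0.1, -171.0]
force: [-0.2, -0.0, -0.0]
gripper_width: 0.6
gripper_force: 0.0
```

```bash
python3 -c "from h import *;where()"
```

```text
t 14.98 ledge xy 17.5 72.5 z 81.8 rel yaw 0.16 [1.7999e+02 9.0000e-02] F [-0.2 -0.  -0. ]
```

Lower by 5 mm, then push to y ≈ 84.

step_arm --plan '[0,0,0.3,0,0,0,0,0,0.2,0,0,0,0,0.3,0,0,0,0,0,0.3,0,0,0,0,0,0.3,0,0,0,0]'

```text
time_s: 15.4
ee_pos: [534.2, 49.5, 75.9]
ee_rot: [-180.0, -0.0, -171.1]
force: [-0.2, -1.8, -0.2]
gripper_width: 0.8
gripper_force: 0.9
```

step_arm --plan '[0,0.2,0,0,0,0,0,0.1,0,0,0,0,0,0,0,0,0,0,0,0,0,0,0,0]'

```text
time_s: 15.73
ee_pos: [533.8, 52.6, 75.9]
ee_rot: [180.0, 0.0, -171.1]
force: [0.9, 0.3, -0.2]
gripper_width: 0.3
gripper_force: 0.0
```

```bash
python3 -c "from h import *;where()"
```

```text
t 15.73 ledge xy 17.0 83.8 z 75.9 rel yaw 0.11 [1.7998e+02 1.0000e-02] F [ 0.9  0.3 -0.2]
```

step_arm --plan '[0,-0.5,0,0,0,0,0,-1.0,0,0,0,0,0,-1,-2,0,0,0,0,-1,-4,0,0,0,0,-2,-3.5,0,0,0]'

```text
time_s: 16.15
ee_pos: [541.7, -2.2, 171.6]
ee_rot: [179.9, -0.1, -171.0]
force: [0.8, 0.3, 0.9]
gripper_width: 0.9
gripper_force: 0.0
```

step_arm --plan '[3,-2.5,0,0,0,0,3,-2.5,0,0,0,0,3,-2,0,0,0,0,3,-1,0,0,0,0,2,0,0,0,0,0]'

```text
time_s: 16.57
ee_pos: [414.0, -105.2, 170.9]
ee_rot: [-180.0, -0.1, -171.2]
force: [-0.1, 0.0, 0.2]
gripper_width: 0.5
gripper_force: 0.0
```

step_arm --plan '[0,0,0,0,0,0,0,0,0,0,0,0]'

```text
time_s: 16.73
ee_pos: [416.2, -103.6, 171.3]
ee_rot: [-180.0, 0.1, -171.2]
force: [-0.0, -0.2, 0.5]
gripper_width: 0.5
gripper_force: 0.0
```

```bash
python3 -c "
from h import *;where()
l=np.load('ledge.npy');a=np.radians(l[2]);M=np.array([[np.cos(a),np.sin(a)],[-np.sin(a),np.cos(a)]])
for c,w in(('top',(120,400,200,285)),('scene',(300,400,200,262))):
    p=viewer.grab_frame(c);t,T=tile(p,w);q=(T-l[:2])@M.T;print(q.min(0),q.max(0),t)
    save(p,c+'9.png')
cv2.imwrite('pics/s9.png',cv2.resize(p['img'][120:290,190:450],None,fx=3,fy=3)[:,:,::-1])"
```

```text
t 16.73 ledge xy -123.2 -52.4 z 171.3 rel yaw -0.0 [-1.7998e+02  8.0000e-02] F [-0.  -0.2  0.5]
[-26.98894657  93.97931519] [ 65.51979681 221.01617461] ((524.7757568359375, 125.77627563476562), (92.38113403320312, 127.13430786132812), 8.947149276733398)
[-25.63162287  93.95554081] [ 67.26186156 223.59608761] ((526.2418823242188, 127.2976303100586), (92.85287475585938, 129.6500701904297), 9.066494941711426)
```

View pics/s9.png

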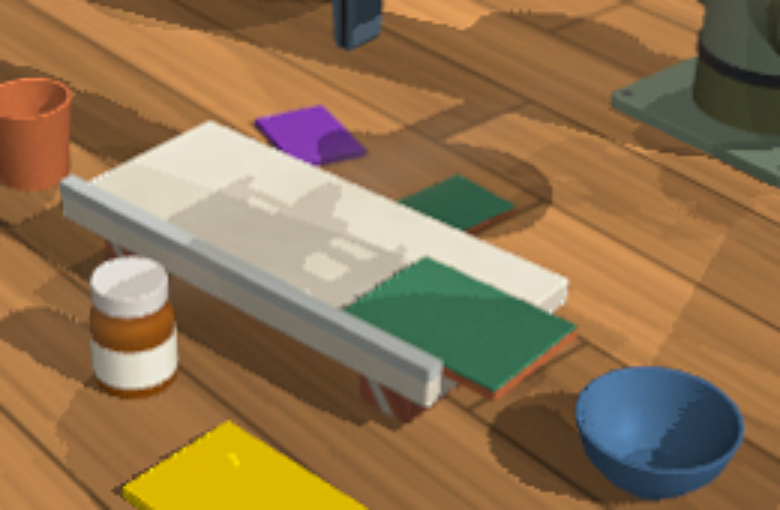

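The tile lies flush along the rail, square to the ledge and about a third past the bowl end. The bowl, pot and jar are unmoved and the robot is clear.

```bash
python3 -c "from workcell import env;print(env.job_done())"
```

```text
the job is handed in; nothing more can be done
None
```

The job is handed in: the green tile sticks out about 43 mm (a third of its length) past the bowl end of the ledge, square and flush against the rail, after about 17 s, with the bowl, pot and jar not touched.

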